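# Set a stop collar to gauge height

### The job

Set the knurled stop collar on the threaded post to the height of the taller of the two forked gauge blocks: stand the tall gauge on the post's base plate and slide it fully home round the post beneath the collar, then spin the collar down until it nips the gauge's cap, snug but not clamped hard. Let go and leave the gauge in place, lightly held under the collar, for checking; leave the short gauge and everything else where it is.

Things in the scene. Friction and masses are not known exactly. Their poses are not given: they have to be found in the camera images.
- stand: stop post, fixed to the bench: grey base plate, 230 mm long (x -170 to +60), 130 wide, 8 thick, with an upright threaded rod of 16 mm diameter; rod top 102 mm above the bench. Origin on the rod's axis at bench level; x points along the plate from its long free end (towards the robot) to the post: the gauge is slid in along +x from that end, z up
- post_foot (a point): point on the rod's axis at the top face of the base plate (8 mm above the bench); axes as the stand's
- collar: knurled steel collar on the rod, 44 mm diameter, 26 mm tall; origin at the centre of its underside, 57 to 62 mm above the base plate at the start; its frame turns with it. Steep right-hand thread: clockwise seen from above lowers it, 30 mm a turn (4.77 mm per radian). Turning takes about 0.03 N m; each newton it presses on something below adds about 0.005 N m. The thread holds it where it is left
- collar_mid (a point): centre of the collar, half-way up (13 mm above its underside); rises and sinks with it but does not turn
- gauge: tall forked gauge block, loose, 0.3 to 0.55 kg, 80 mm long (x -58 to +22), 48 wide; its stiffly sprung forked cap (x -38 to +22; 1 mm per 25 N) is preset with its top 47 to 53 mm above the underside: feel for it. Over 25 N from the collar would damage it. Origin at the underside on the seat point, where the rod's axis lies when fully home; x points out of the slot's open end, z up
- gauge_seat (a point): the tall gauge's seat point at its underside (place and axes of body gauge). The slot is 20 mm wide, upright, open at x = +22; its back wall, at x = -8, touches the rod when home
- gauge_grip (a point): centre of the tall gauge's upright grip tab, 50 mm behind the seat point and 74 mm above the underside; axes as the gauge's. The tab is 16 mm long (x), 24 wide (y) and stands on the fork's rear, from 54 to 88 mm above the underside; pinch it across y
- short_gauge: short forked gauge block, not needed: same shape and axes as the tall one, but 14 mm lower (fork about 36 mm tall, tab top at 74 mm); origin at its underside on its seat point
- reagent_jar: bystander, leave alone: closed jar with a blue cap, 54 mm across, 85 mm tall; origin at the centre of its underside
- dish: bystander, leave alone: shallow glass dish, 90 mm across, 18 mm tall; origin at the centre of its underside
- tub: bystander, leave alone: open white tub, 100 mm across, 100 mm tall; origin at the centre of its underside
- media_bottle: bystander, leave alone: glass bottle with a blue cap, 86 mm across, 170 mm tall; origin at the centre of its underside
There are look-alikes about, which are no part of the job. What is shaped like the gauge but purple or turquoise is not meant.

How it is judged:
On the way:
1. the tall gauge stands on the base plate, fully home round the post beneath the collar (horizontal distance between gauge_seat and post_foot below 0.004 m and z of gauge_seat in the frame of post_foot below 0.003 m and angle between gauge_seat's own z axis and vertical below 0.06 rad), for 0.2 s.
At the end, for the whole second after the job is handed in: the tall gauge still stands upright on the base plate, fully home round the post (seat point within 4 mm of the post's axis), and the collar, released and still, nips its cap with more than 1 N (all of step 1 and contact force between collar and gauge above 1 N and angular speed of collar below 0.1 rad/s and linear speed of gauge below 0.02 m/s); the robot touches nothing.
It fails at once if the collar presses on the tall gauge with more than 25 N (contact force between collar and gauge above 25 N).
It fails at once if the short gauge is moved more than 15 mm (distance of short_gauge from where it was at the start of the episode above 0.015 m).
It fails at once if the jar, dish, tub or bottle is moved more than 15 mm (distance of any of reagent_jar, dish, tub, media_bottle from where it was at the start of the episode above 0.015 m).
It also fails if it takes over 67 s, if anything falls off the work surface, if the arm or the gripper's body presses on something with over 40 N, if the wrist force passes 120 N, or if a joint passes its speed limit or range.

### The arm

A 6-joint arm with a two-finger parallel gripper is mounted at the origin on the work surface. World frame = base frame: x ahead of the robot, y to its left, z up, the work surface at z = 0. Lengths are in m, angles in rad, forces in N, time in s.
With the tool pointing down it reaches from about 0.25 to 0.775 m from the base axis. Payload 4 kg.
Tool frame: the origin (TCP) lies midway between the tips of the shut fingers; the grasp point (between the pads) lies 19 mm behind it (robot.pinch_z is the distance from the TCP to the grasp point, in m); x points along the fingers, y is the direction in which the jaws open and shut, and the axes are right-handed (so a half turn about x gives the same grasp; the last joint's range is limited). The gripper opens to 94 mm and grips with 3 to 60 N. Pads are 16 mm wide; open, the fingers measure 119 mm over their backs; the gripper's body (75 mm by 177 mm) begins 78 mm behind the grasp point.
Start: joints at [1.195, 0.087, 1.371, -0, 1.684, -0.103], TCP at [0.148, 0.53, 0.206] pointing down, gripper open.
Joint ranges: [-3.1, 3.1], [-0.76, 2.03], [0.27, 2.55], [-1.08, 4.22], [0.17, 2.65], [-2.57, 2.57]. Speed limits (rad/s): [2.79, 2.79, 3.14, 3.14, 3.14, 3.14].

### API

Orientations are given as [roll, pitch, yaw] about the fixed x, y, z axes, in that order (R = Rz(yaw) Ry(pitch) Rx(roll)).
In Python, from bench import robot, imaging gives the robot as it stands. The module is installed in compiled form; this text tells all that it offers.
- The arm moves only by the tool drive_tool, never from a script. Its argument "commands" is a list that holds one entry, the list of rows, each a list of 4 numbers: the shift along the tool's x, y, z as a fraction of full scale, then the turn about the tool's x as a fraction of full scale. A call has 1 to 20 rows; each row shifts and turns the commanded pose from where the row before left it, along the tool's axes as they then stand; what a row does not reach is not made up. Full scale, the value 1, is 0.25 m for a shift and 360 degrees for a turn. A row lasts 1/10 s, in which the tool goes at most 50 mm and 8.59 degrees, less where a joint would pass 70% of its speed; a pose out of reach is approached as far as the arm can. A call with a number of a shift or a turn outside -1 to 1 is refused whole. A call with a gripper value outside its range is refused whole. "grip" is the opening, from 0 (shut) to 1 (fully open), set as the call begins (left out, the last holds). The fingers move at their own pace and stop on an object; the grip force is fixed at half the most. Time passes only in rows, so rows that do not move let the fingers close. It gives the time, the measured TCP pose, the force and the opening at its end, in the units of the state.
- robot.get_obs(): the state, without advancing time (a new reading comes with each control period).
- imaging.snapshot(name): name is "scene" or "side" or "wrist"; returns a dict with "pixels" (420x560x3 uint8, red, green, blue), "z_map" (420x560 float32, m along the optical axis (not along the pixel's ray), 0 where there is no reading), "mtx" (3x3 intrinsics, pixels), "extrinsics" (4x4, takes a point from world to camera coordinates). Camera axes: x right, y up, looking along -z (the intrinsics and any distortion apply to the point x, -y, -z); pixel columns grow to the right and rows downward; lengths in m; the calibration is good to about 2 mm. A picture is of the moment at which its call begins.
- robot.close_job(): hands the job in, once; it reports no verdict.
The state is a dict: "time": time; "joint_positions": joint angles; "qvel": joint speeds; "joint_torque": joint torques, N m; "tool_pos": TCP position; "ee_rot": TCP orientation; "wrist_force": force on the tool from outside, world axes, zero at the start; "wrist_torque": the same for the moment, N m; "width": finger opening in m.
Only numpy, scipy, OpenCV 4.12 (cv2) and the standard library are available. Lean on these libraries where they do the work, as an engineer would, in place of code of your own. Each camera call takes 0.05 s, during which the arm holds its last target.

## Working session

There is one attempt and no reset: what is moved stays moved. The work goes in short steps, Python scripts to look and compute and a tool call to move; the robot and the scene stay as the last step left them, time stands still between calls to the robot, and variables do not carry over. Pictures are saved under pics/ and viewed, and the job is handed in when it is done.

Besides the shell and the picture viewer there is one more tool, called by a JSON object that holds its "method" and its "body". drive_tool: Moves the arm, as the interface text tells. Shift numbers are shares of 0.25 m and turn numbers shares of 360 degrees, none past 1 either way. Its arguments: {"type":"object","properties":{"commands":{"type":"array","items":{"type":"array","items":{"type":"array","items":{"type":"number","minimum":-1,"maximum":1}}}},"grip":{"type":"number"}},"required":["commands"]}

```bash
mkdir -p pics; ls; cat > h.py <<'E'
from bench import robot, imaging
import numpy as np, cv2
def snap(n,f=None):
    s=imaging.snapshot(n)
    if f: cv2.imwrite('pics/'+f,cv2.cvtColor(s['pixels'],cv2.COLOR_RGB2BGR))
    return s
def cloud(s):
    z=s['z_map'];K=s['mtx'];E=s['extrinsics']
    v,u=np.mgrid[:z.shape[0],:z.shape[1]]
    X=(u-K[0,2])/K[0,0]*z;Y=(v-K[1,2])/K[1,1]*z
    P=np.stack([X,-Y,-z,np.ones_like(z)],-1)
    W=P@np.linalg.inv(E).T
    W[z<=0]=np.nan
    return W[...,:3]
def ray(s,u,v,h):
    K=s['mtx'];Ei=np.linalg.inv(s['extrinsics'])
    d=np.array([(u-K[0,2])/K[0,0],-(v-K[1,2])/K[1,1],-1.])
    o=Ei[:3,3];d=Ei[:3,:3]@d
    return o+d*(h-o[2])/d[2]
E
python3 - <<'E'
from h import *
o=robot.get_obs();print(o)
for n in ['scene','side','wrist']:
    s=snap(n,n+'0.png');print(n,s['mtx'].tolist(),np.linalg.inv(s['extrinsics']).round(3).tolist())
    np.savez('/tmp/'+n+'0.npz',**s)
E
```

```text
pics
{'time': 0.0, 'joint_positions': array([ 1.19491453e+00,  8.79287519e-02,  1.37224901e+00, -3.32482844e-05,
        1.68359208e+00, -1.03135055e-01]), 'qvel': array([-4.47086749e-05,  1.08108444e-03, -4.44148980e-04,  1.47231687e-04,
        1.04045278e-04,  5.65477375e-04]), 'joint_torque': array([ 1.81675296e-04, -3.40186501e+01, -3.02422607e+01,  7.17567257e-02,
        3.30996746e-02, -2.01961711e-04]), 'tool_pos': array([0.14798874, 0.52914456, 0.20432119]), 'ee_rot': array([-1.65875468,  1.56861889, -1.93150513]), 'wrist_force': array([-0.21278011,  0.73205035, -0.95979062]), 'wrist_torque': array([ 0.05721487, -0.00706992, -0.03018318]), 'width': 0.09366804535266099}
scene [[458.56471279089806, 0.0, 280.9274771480914], [0.0, 458.56471279089806, 206.1851469075601], [0.0, 0.0, 1.0]] [[0.881, -0.344, 0.326, 0.975], [0.473, 0.61, -0.635, -0.785], [0.02, 0.713, 0.701, 0.92], [0.0, 0.0, 0.0, 1.0]]
side [[383.3118763376393, 0.0, 283.83067345329357], [0.0, 383.3118763376393, 209.97280030686977], [0.0, 0.0, 1.0]] [[0.992, 0.098, -0.079, 0.48], [-0.125, 0.685, -0.718, -0.749], [-0.017, 0.722, 0.692, 0.809], [0.0, 0.0, 0.0, 1.0]]
wrist [[378.3653897989014, 0.0, 276.67568309039314], [0.0, 378.3653897989014, 207.76403298059438], [0.0, 0.0, 1.0]] [[0.27, -0.926, -0.265, 0.07], [0.963, 0.259, 0.076, 0.552], [-0.002, -0.276, 0.961, 0.383], [0.0, 0.0, 0.0, 1.0]]
```

View pics/scene0.png

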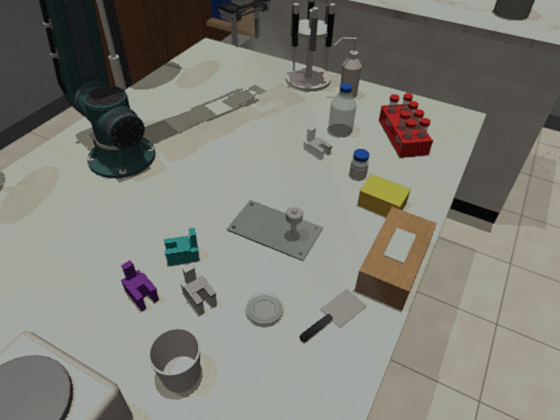

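View pics/side0.png

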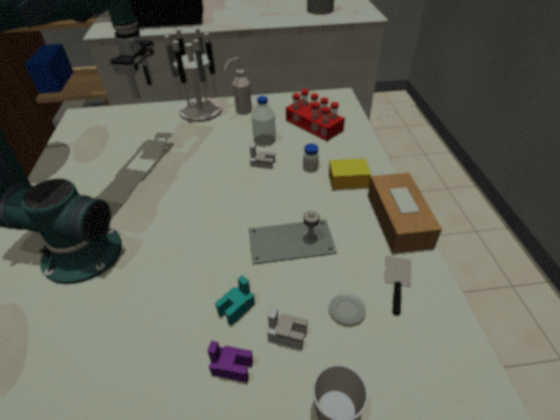

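View pics/wrist0.png

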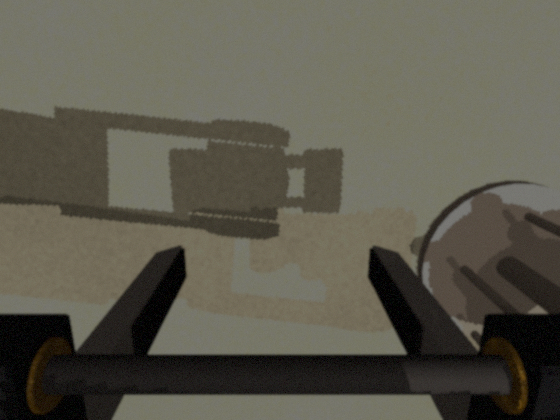

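The pictures show a grey forked block at scene (198,287) / side (288,327), and another at scene (318,143) / side (262,156). The purple (138,285) and turquoise (182,248) blocks are excluded by colour. The post is at scene (293,225). Next I'll measure heights to tell tall from short.

```bash
python3 - <<'E'
from h import *
S={n:dict(np.load('/tmp/'+n+'0.npz')) for n in ['scene','side']}
boxes={'scene':{'near':(175,260,222,312),'far':(298,122,338,162),'post':(280,200,310,245)},
'side':{'near':(260,302,315,350),'far':(243,140,280,170),'post':(298,205,325,245)}}
for n in S:
    W=cloud(S[n]); 
    b=W[300:320,100:110] if 0 else None
    for k,(a,c,d,e) in boxes[n].items():
        P=W[c:e,a:d].reshape(-1,3);P=P[np.isfinite(P[:,0])]
        Q=P[P[:,2]>.015]
        h=np.histogram(Q[:,2],bins=np.arange(0.01,.115,.004))
        print(n,k,'med low',np.median(P[P[:,2]<.015,2]).round(4),'top',np.percentile(Q[:,2],[90,98,100]).round(4))
        print('  ',h[0].tolist())
        for lo,hi in [(.03,.058),(.058,.12)]:
            R=Q[(Q[:,2]>lo)&(Q[:,2]<hi)]
            if len(R): print('  ',lo,len(R),R.mean(0).round(4),R.min(0).round(3),R.max(0).round(3))
for n,c in [('scene',(160,260,240,312)),('scene',(290,115,345,165)),('side',(250,300,320,350)),('side',(240,135,285,175))]:
    p=S[n]['pixels'][c[1]:c[3],c[0]:c[2]]
    cv2.imwrite(f'pics/crop_{n}_{c[0]}.png',cv2.resize(p[...,::-1],None,fx=5,fy=5,interpolation=cv2.INTER_CUBIC))
a=[cv2.resize(cv2.imread('pics/'+f),(380,280)) for f in ['crop_scene_160.png','crop_scene_290.png','crop_side_250.png','crop_side_240.png']]
cv2.imwrite('pics/crops.png',np.vstack([np.hstack(a[:2]),np.hstack(a[2:])]))
E
```

```text
scene near med low -0.0012 top [0.0757 0.087  0.0905]
   [0, 28, 33, 33, 33, 40, 31, 63, 59, 248, 180, 22, 11, 11, 11, 14, 18, 12, 32, 38, 1, 0, 0, 0, 0, 0]
   0.03 643 [ 0.5304 -0.3264  0.0466] [ 0.481 -0.361  0.03 ] [ 0.573 -0.286  0.058]
   0.058 148 [ 0.4999 -0.3128  0.0781] [ 0.486 -0.324  0.058] [ 0.509 -0.298  0.091]
scene far med low -0.0018 top [0.059  0.0722 0.076 ]
   [0, 29, 41, 54, 73, 122, 50, 16, 17, 15, 11, 11, 10, 6, 15, 15, 4, 0, 0, 0, 0, 0, 0, 0, 0, 0]
   0.03 242 [0.525  0.3543 0.0371] [0.483 0.295 0.03 ] [0.571 0.459 0.057]
   0.058 50 [0.4964 0.3405 0.0679] [0.485 0.326 0.059] [0.505 0.359 0.076]
scene post med low 0.0048 top [0.0956 0.1002 0.1019]
   [0, 6, 8, 7, 5, 6, 8, 5, 7, 5, 3, 2, 0, 0, 9, 15, 15, 20, 20, 26, 101, 41, 13, 0, 0, 0]
   0.03 36 [ 0.6307 -0.0442  0.0415] [ 0.622 -0.05   0.03 ] [ 0.636 -0.039  0.055]
   0.058 260 [ 0.6322 -0.0459  0.0883] [ 0.608 -0.063  0.067] [ 0.651 -0.016  0.102]
side near med low 0.0009 top [0.0742 0.0894 0.0913]
   [0, 34, 48, 48, 42, 42, 51, 51, 95, 88, 423, 42, 10, 9, 11, 9, 10, 10, 13, 70, 9, 0, 0, 0, 0, 0]
   0.03 792 [ 0.5286 -0.3262  0.0479] [ 0.483 -0.359  0.03 ] [ 0.573 -0.29   0.058]
   0.058 151 [ 0.4975 -0.3115  0.081 ] [ 0.486 -0.321  0.058] [ 0.509 -0.296  0.091]
side far med low 0.0018 top [0.0624 0.0752 0.0775]
   [0, 28, 44, 35, 47, 52, 108, 14, 7, 6, 6, 6, 5, 9, 6, 11, 15, 0, 0, 0, 0, 0, 0, 0, 0, 0]
   0.03 199 [0.5244 0.333  0.0368] [0.486 0.3   0.03 ] [0.57  0.364 0.057]
   0.058 46 [0.496  0.3427 0.0698] [0.485 0.333 0.059] [0.507 0.362 0.078]
side post med low 0.008 top [0.0976 0.1029 0.1042]
   [0, 3, 3, 6, 5, 4, 7, 5, 5, 6, 6, 4, 0, 0, 0, 9, 18, 14, 13, 21, 32, 102, 13, 10, 0, 0]
   0.03 37 [ 0.6288 -0.0418  0.0436] [ 0.622 -0.046  0.03 ] [ 0.637 -0.037  0.057]
   0.058 232 [ 0.6277 -0.0442  0.0911] [ 0.607 -0.059  0.072] [ 0.651 -0.017  0.104]
```

View pics/crops.png

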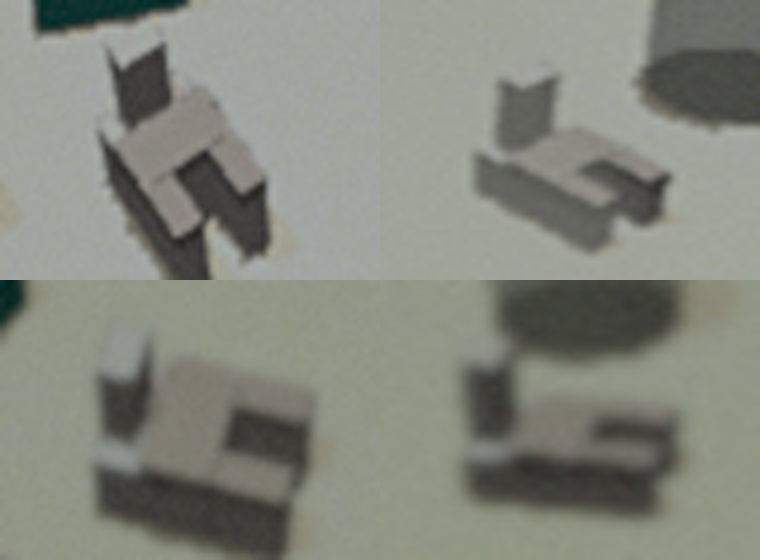

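The crops confirm it: the near block (scene 198,287) has its tab top at about 89 mm and its cap at about 50 mm, so it is the tall gauge. The far one's tab is about 75 mm, so it is short. Next come the exact poses of the gauge, plate and post.

```bash
python3 - <<'E'
from h import *
S={n:dict(np.load('/tmp/'+n+'0.npz')) for n in ['scene','side']}
def rect(P): 
    r=cv2.minAreaRect((P[:,:2]*1000).astype(np.float32)); return np.round(r[0],1),np.round(r[1],1),round(r[2],1)
bx={'scene':(170,255,225,315),'side':(255,298,318,352)}
pl={'scene':(215,190,335,265),'side':(240,200,345,270)}
for n in S:
    W=cloud(S[n]);a,c,d,e=bx[n]
    P=W[c:e,a:d].reshape(-1,3);P=P[np.isfinite(P[:,0])]
    T=P[(P[:,2]>.044)&(P[:,2]<.055)]; print(n,'cap',rect(T), np.median(T[:,2]))
    T=P[(P[:,2]>.082)&(P[:,2]<.095)]; print(n,'tab',rect(T),T.mean(0))
    T=P[(P[:,2]>.012)]; print(n,'all',rect(T))
    # plate by colour
    a,c,d,e=pl[n];px=S[n]['pixels'][c:e,a:d].astype(int)
    g=cv2.cvtColor(S[n]['pixels'],cv2.COLOR_RGB2GRAY)
    m=(g[c:e,a:d]<125).astype(np.uint8)
    print('gray bg',np.median(g[c:e,a:d]),g[c,a],g[(c+e)//2,(a+d)//2-15])
    P=W[c:e,a:d]
    ok=m.astype(bool)&np.isfinite(P[...,0])&(P[...,2]<.016)
    nn,l,st,_=cv2.connectedComponentsWithStats(ok.astype(np.uint8));k=1+np.argmax(st[1:,4]);ok=l==k
    vv,uu=np.nonzero(ok)
    Q=np.array([ray(S[n],u+a,v+c,.008) for u,v in zip(uu,vv)])
    print(n,'plate',rect(Q),len(Q),np.median(P[ok][:,2]))
    r=cv2.minAreaRect((Q[:,:2]*1000).astype(np.float32));print(cv2.boxPoints(r).round(0).tolist())
    cv2.imwrite(f'pics/pl_{n}.png',ok.astype(np.uint8)*255)
    T=P[(P[...,2]>.066)&np.isfinite(P[...,0])];
    t=T[(T[:,2]>.088)&(T[:,2]<.096)]; print('collar/rod',rect(T),np.median(T[:,2]))
    for lo in np.arange(.064,.106,.003):
        t=T[(T[:,2]>lo)&(T[:,2]<=lo+.003)]
        if len(t)>4: print('   z',lo.round(3),len(t),rect(t))
E
```

```text
scene cap (array([ 528.2, -324.6]), array([52.5, 78.9]), 66.9) 0.049537034677627045
scene tab (array([ 497.2, -310.2]), array([23.6, 17.6]), 71.1) [ 0.49797091 -0.31095324  0.08599018]
scene all (array([ 495.3, -296.7]), array([ 68.7, 172.8]), 54.1)
gray bg 162.0 163 115
scene plate (array([576.7, -40.1]), array([229.5, 141.2]), 1.6) 2884 0.006088036430917598
[[460.0, 27.0], [464.0, -114.0], [693.0, -107.0], [689.0, 34.0]]
collar/rod (array([630.5, -40.7]), array([44.5, 43.9]), 45.6) 0.091441972703449
   z 0.067 9 (array([637.7, -50.7]), array([36. , 10.4]), 32.6)
   z 0.07 10 (array([632.3, -52.9]), array([39.1, 13. ]), 16.5)
   z 0.073 16 (array([632.9, -52.2]), array([41.8, 15.8]), 16.0)
   z 0.076 10 (array([638.4, -47.9]), array([43.2, 17. ]), 45.5)
   z 0.079 14 (array([632.3, -52.8]), array([42.4, 19.6]), 13.6)
   z 0.082 11 (array([640.1, -51.5]), array([35.8,  8.5]), 50.1)
   z 0.085 15 (array([639. , -50.8]), array([42. , 18.3]), 41.8)
   z 0.088 34 (array([631.8, -39.7]), array([44.1, 36.9]), 79.4)
   z 0.091 87 (array([629.4, -41.5]), array([40.8, 40.6]), 14.4)
   z 0.094
[... 695 characters left out ...]
 17 (array([626.4, -50.8]), array([14.9, 40.2]), 77.6)
   z 0.076 11 (array([626.2, -50. ]), array([14.7, 40.1]), 75.7)
   z 0.079 10 (array([629.5, -52.6]), array([10.4, 34.7]), 87.1)
   z 0.082 9 (array([628. , -52.1]), array([12.7, 37.2]), 84.7)
   z 0.085 18 (array([625.9, -50.2]), array([16.5, 39.8]), 77.0)
   z 0.088 15 (array([621.2, -51.4]), array([12.8, 36.4]), 60.7)
   z 0.091 24 (array([629.9, -38.2]), array([40.7, 38.9]), 59.3)
   z 0.094 89 (array([628.1, -38.2]), array([38.7, 40.3]), 29.9)
   z 0.097 17 (array([630.6, -39.7]), array([30.1, 28.9]), 79.3)
   z 0.1 13 (array([628.3, -37.8]), array([10.7, 13.1]), 84.1)
   z 0.103 6 (array([627.8, -40.5]), array([ 7.5, 13.5]), 15.6)
```

```bash
cat >> h.py <<'E'
from scipy.spatial.transform import Rotation as Ro
def st(tgt=None,yaw=None,bw=False):
    """tool state; tgt xyz m, yaw deg desired jaw direction -> shift in tool axes fractions, turn fraction"""
    o=robot.get_obs();R=Ro.from_euler('xyz',o['ee_rot']).as_matrix()
    jy=np.degrees(np.arctan2(R[1,1],R[0,1]))
    print('t',round(o['time'],2),'pos',(o['tool_pos']*1000).round(2),'x',R[:,0].round(4),'jaw',round(jy,2),'q',o['joint_positions'].round(2),'w',round(o['width']*1000,2))
    print('F',o['wrist_force'].round(2),'T',o['wrist_torque'].round(3))
    if tgt is not None:
        d=(R.T@(np.array(tgt)-o['tool_pos']));print('shift mm',(d*1000).round(1),'frac',(d/.25).round(4))
    if yaw is not None:
        t=(jy-yaw+90)%180-90; print('turn deg',round(t,2),'frac',round(t/360,4),'rows',abs(t)/8.59)
    return o,R
E
python3 - <<'E'
from h import *
st([.498,-.3095,.150],66.9)
E
```

```text
t 0.15 pos [148.06 529.29 204.59] x [-6.0e-04 -1.5e-03 -1.0e+00] jaw 74.37 q [ 1.19  0.09  1.37 -0.    1.68 -0.1 ] w 93.96
F [0.08 1.02 0.04] T [-0.029 -0.016  0.002]
shift mm [  55.7 -713.4  563. ] frac [ 0.2227 -2.8535  2.2521]
turn deg 7.47 frac 0.0207 rows 0.869325972765761
```

{"method": "drive_tool", "body": {"commands": [[[0,-0.15,0.1185,0],[0,-0.15,0.1185,0],[0,-0.15,0.1185,0],[0,-0.15,0.1185,0],[0,-0.15,0.1185,0],[0,-0.15,0.1185,0],[0,-0.15,0.1185,0],[0,-0.15,0.1185,0],[0,-0.15,0.1185,0],[0,-0.15,0.1185,0],[0,-0.15,0.1185,0],[0,-0.15,0.1185,0],[0,-0.15,0.1185,0],[0,-0.15,0.1185,0],[0,-0.15,0.1185,0],[0,-0.15,0.1185,0],[0,-0.15,0.1185,0],[0,-0.15,0.1185,0],[0,-0.15,0.1185,0],[0,0,0,0.0207]]], "grip": 0.6}}

```text
time: 2.15
tool_pos: [0.4986, -0.3129, 0.2016]
ee_rot: [-3.071, 1.567, 2.802]
wrist_force: [0.0, 0.9, -0.6]
width: 0.0565
```

```bash
python3 - <<'E'
from h import *
s=snap('wrist','w1.png');np.savez('/tmp/w1.npz',**s)
W=cloud(s);P=W.reshape(-1,3);P=P[np.isfinite(P[:,0])]
near=(abs(P[:,0]-.52)<.09)&(abs(P[:,1]+.32)<.07)
for lo,hi in[(.082,.095),(.044,.056)]:
    T=P[near&(P[:,2]>lo)&(P[:,2]<hi)]
    if len(T)>5: print(lo,len(T),cv2.minAreaRect((T[:,:2]*1000).astype(np.float32)),T.mean(0))
st([.498,-.3095,.150],66.9)
E
```

```text
0.082 583 ((497.5229797363281, -307.4954833984375), (23.95916748046875, 15.775635719299316), 66.26116943359375) [ 0.4971875  -0.30729076  0.0869376 ]
0.044 2965 ((479.2576599121094, -334.5701904296875), (117.84614562988281, 157.89694213867188), 65.92432403564453) [ 0.52104134 -0.32748234  0.04999927]
t 2.2 pos [ 498.15 -310.5   202.44] x [-0.0038  0.0028 -1.    ] jaw 66.25 q [-0.65  0.17  1.28 -0.    1.69 -1.81] w 56.42
F [0.06 0.83 0.15] T [ 0.05  -0.026  0.01 ]
shift mm [52.4  0.8 -0.3] frac [ 0.2098  0.0032 -0.0012]
turn deg -0.65 frac -0.0018 rows 0.0751153434082722
```

View pics/w1.png

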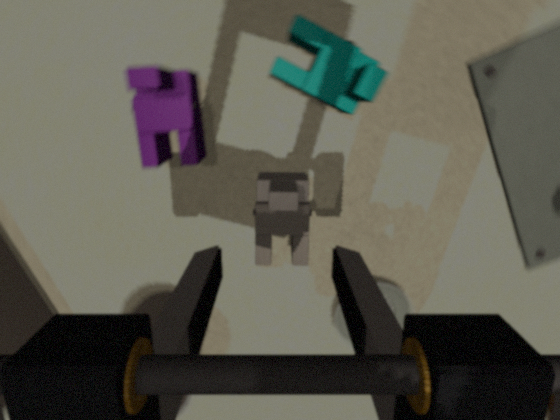

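The wrist view shows the grey tall gauge at (283,215) between the fingers, with purple and turquoise well clear. I'll lower round the tab.

{"method": "drive_tool", "body": {"commands": [[[0.1,0.0064,-0.0054,0],[0.12,0,0,0],[0.12,0,0,0],[0.12,0,0,0],[0.07,0,0,0],[0.035,0,0,0],[0,0,0,0],[0,0,0,0]]]}}

```text
time: 3.0
tool_pos: [0.4983, -0.3063, 0.0654]
ee_rot: [-0.18, 1.569, -0.582]
wrist_force: [-0.2, 0.0, -0.2]
width: 0.0561
```

{"method": "drive_tool", "body": {"commands": [[[0,0,0,0],[0,0,0,0],[0,0,0,0],[0,0,0,0],[0,0,0,0],[0,0,0,0]]], "grip": 0}}

```text
time: 3.6
tool_pos: [0.4976, -0.3066, 0.0645]
ee_rot: [-1.079, 1.57, -1.482]
wrist_force: [-1.6, -1.1, 1.1]
width: 0.0235
```

```bash
python3 - <<'E'
from h import *
st()
E
```

```text
t 3.6 pos [ 497.61 -306.61   64.55] x [ 1.e-04 -9.e-04 -1.e+00] jaw 66.91 q [-0.65  0.23  1.49 -0.    1.42 -1.82] w 23.45
F [-1.55 -1.1   1.05] T [-0.174  0.249  0.007]
```

{"method": "drive_tool", "body": {"commands": [[[0,0,0,0],[0,0,0,0],[0.01,0,0,0],[0.01,0,0,0],[0,0,0,0]]], "grip": 0.45}}

```text
time: 4.1
tool_pos: [0.4973, -0.3057, 0.0584]
ee_rot: [2.73, 1.569, 2.327]
wrist_force: [-0.4, -0.1, -0.9]
width: 0.0422
```

{"method": "drive_tool", "body": {"commands": [[[0,0,0,0],[0,0,0,0],[0,0,0,0],[0,0,0,0],[0,0,0,0]]], "grip": 0}}

```text
time: 4.6
tool_pos: [0.4976, -0.3064, 0.0593]
ee_rot: [-1.495, 1.57, -1.898]
wrist_force: [-1.0, -0.8, 0.6]
width: 0.0236
```

{"method": "drive_tool", "body": {"commands": [[[-0.02,0,0,0],[-0.06,0,0,0],[-0.1,0,0,0],[-0.1,0,0,0],[0,0,0,0],[0,0,0,0]]]}}

```text
time: 5.2
tool_pos: [0.4979, -0.3061, 0.1296]
ee_rot: [0.038, 1.57, -0.365]
wrist_force: [-0.8, 0.4, -5.5]
width: 0.0236
```

```bash
python3 - <<'E'
from h import *
snap('side','s2.png')
o,R=st()
# gauge grip -> seat 50mm ahead; stand yaw 1.6, post 630,-39.5
c,s=np.cos(np.radians(1.6)),np.sin(np.radians(1.6))
g=np.array([.630-(.09+.05)*c,-.0395-(.14)*s,.128]);print(g)
st(g,91.6)
E
```

```text
t 5.25 pos [ 497.12 -305.56  128.1 ] x [-0.0015  0.0014 -1.    ] jaw 66.92 q [-0.65  0.19  1.41  0.    1.54 -1.82] w 23.61
F [-0.83  0.35 -5.14] T [0.103 0.151 0.031]
[ 0.49005458 -0.04340903  0.128     ]
t 5.25 pos [ 497.12 -305.56  128.1 ] x [-0.0015  0.0014 -1.    ] jaw 66.92 q [-0.65  0.19  1.41  0.    1.54 -1.82] w 23.61
F [-0.83  0.35 -5.14] T [0.103 0.151 0.031]
shift mm [   0.5  238.4 -109.2] frac [ 0.0019  0.9536 -0.437 ]
turn deg -24.68 frac -0.0685 rows 2.872656805819396
```

View pics/s2.png

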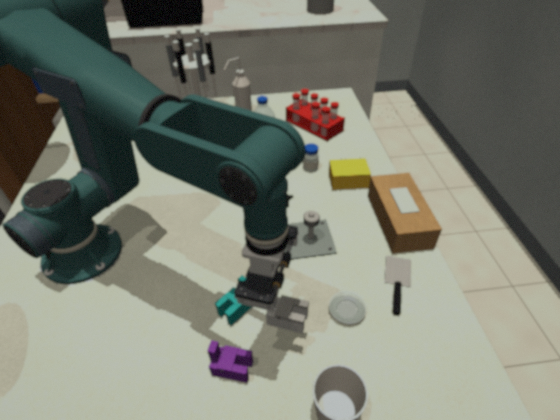

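{"method": "drive_tool", "body": {"commands": [[[-0.12,0,0,0],[-0.04,0.06,-0.0275,0],[0,0.12,-0.055,0],[0,0.15,-0.069,0],[0,0.15,-0.069,0],[0,0.15,-0.069,0],[0,0.15,-0.069,0],[0,0.12,-0.055,0],[0,0.054,-0.0245,0],[0,0,0,-0.0228],[0,0,0,-0.0228],[0,0,0,-0.0229],[0,0,0,0],[0,0,0,0]]]}}

```text
time: 6.65
tool_pos: [0.49, -0.0437, 0.1686]
ee_rot: [3.023, 1.57, 3.048]
wrist_force: [-0.9, -0.1, -4.6]
width: 0.024
```

```bash
python3 - <<'E'
from h import *
for n in ['scene','side','wrist']:
    s=snap(n,n+'3.png');np.savez('/tmp/%s3.npz'%n,**s)
st([.490,-.0434,.075],91.6)
E
```

```text
t 6.8 pos [490.29 -43.85 168.97] x [-3.e-04  1.e-04 -1.e+00] jaw 91.48 q [-0.2  -0.03  1.56  0.    1.61 -1.8 ] w 23.65
F [-0.84 -0.38 -5.09] T [ 0.016  0.132 -0.029]
shift mm [94.   0.4 -0.2] frac [ 0.3759  0.0018 -0.001 ]
turn deg -0.12 frac -0.0003 rows 0.014458608472642253
```

View pics/wrist3.png

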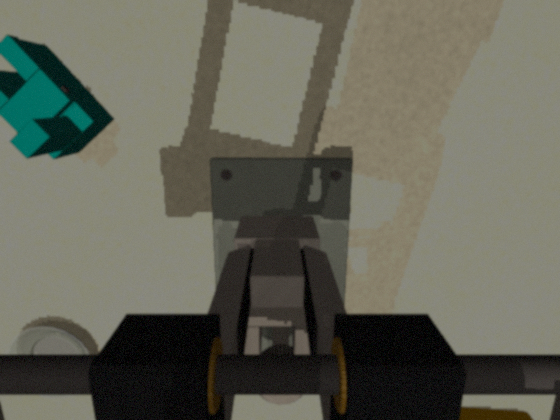

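View pics/scene3.png

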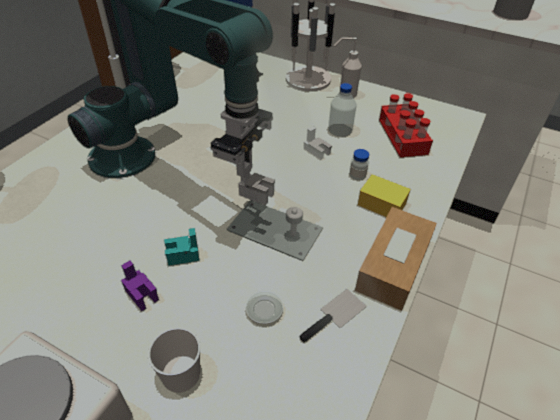

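```bash
python3 - <<'E'
from h import *
for n in ['scene','side','wrist']:
    s=dict(np.load('/tmp/%s3.npz'%n));W=cloud(s);P=W.reshape(-1,3);P=P[np.isfinite(P[:,0])]
    near=(P[:,0]>.47)&(P[:,0]<.58)&(abs(P[:,1]+.043)<.05)
    T=P[near&(P[:,2]>.15)&(P[:,2]<.168)&(P[:,0]>.502)]
    if len(T)>20: print(n,'cap',len(T),cv2.minAreaRect((T[:,:2]*1000).astype(np.float32)),T.mean(0), T[:,1].min(),T[:,1].max())
    C=P[(abs(P[:,0]-.63)<.03)&(abs(P[:,1]+.04)<.03)&(P[:,2]>.085)&(P[:,2]<.11)]
    if len(C)>10: print(n,'collar',len(C),cv2.minEnclosingCircle((C[:,:2]*1000).astype(np.float32)))
s=dict(np.load('/tmp/wrist3.npz'));
for u in (211,351): print(ray(s,u,157,.008))
im=cv2.imread('pics/wrist3.png')[200:420,180:380];cv2.imwrite('pics/w3c.png',cv2.resize(im,None,fx=3,fy=2.7))
E
```

```text
scene cap 349 ((532.3015747070312, -45.04676055908203), (61.02159118652344, 54.32773971557617), 1.5426515340805054) [ 0.53151329 -0.04780728  0.15730098] -0.07281040399713201 -0.0175320210692399
scene collar 184 ((629.7595825195312, -39.495704650878906), 22.970956802368164)
side cap 372 ((532.4562377929688, -43.50410461425781), (60.75141525268555, 53.56681823730469), 1.4259930849075317) [ 0.5310587  -0.04667881  0.15954084] -0.07073419566365169 -0.0164445190905127
side collar 179 ((629.21337890625, -37.99371337890625), 21.874650955200195)
wrist cap 1810 ((539.0109252929688, -42.01823806762695), (37.7330322265625, 37.726383209228516), 0.9353993535041809) [ 0.53355889 -0.04219828  0.15956836] -0.0606985779363005 -0.022964158374667237
wrist collar 282 ((641.962890625, -36.36434555053711), 16.78982925415039)
[ 0.46061227 -0.10296716  0.008     ]
[0.45748261 0.02276671 0.008     ]
```

View pics/w3c.png

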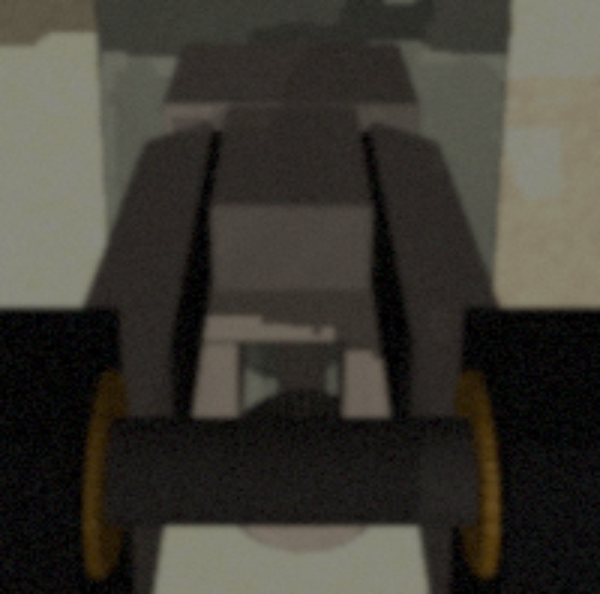

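{"method": "drive_tool", "body": {"commands": [[[0.06,0.01,0,0],[0.1,0,0,0],[0.1,0,0,0],[0.08,0,0,0],[0.04,0,0,0],[0.015,0,0,0],[0,0,0,0],[0,0,0,0]]]}}

```text
time: 7.6
tool_pos: [0.4914, -0.0415, 0.0718]
ee_rot: [-0.185, 1.568, -0.157]
wrist_force: [0.4, -0.4, -4.1]
width: 0.0238
```

```bash
python3 - <<'E'
from h import *
for n in ['scene','side','wrist']:
    s=snap(n,n+'4.png');np.savez('/tmp/%s4.npz'%n,**s)
    W=cloud(s);P=W.reshape(-1,3);P=P[np.isfinite(P[:,0])]
    def top(P,lo,hi,nm):
        T=P[(P[:,2]>lo)&(P[:,2]<hi)]
        if len(T)<20: return print(n,nm,len(T))
        h,e=np.histogram(T[:,2],np.arange(lo,hi,.001));h=np.convolve(h,[1,1,1],'same');m=e[np.argmax(h)]+.0005
        T=T[abs(T[:,2]-m)<.002]
        print(n,nm,len(T),'z',round(m,4),'ctr',[np.round(a,1) for a in cv2.minAreaRect((T[:,:2]*1000).astype(np.float32))],'circ',np.round(cv2.minEnclosingCircle((T[:,:2]*1000).astype(np.float32))[0],1))
    top(P[(P[:,0]>.502)&(P[:,0]<.58)&(abs(P[:,1]+.043)<.04)],.048,.07,'cap')
    top(P[(abs(P[:,0]-.63)<.03)&(abs(P[:,1]+.04)<.03)],.086,.0985,'collar')
st()
a=cv2.imread('pics/scene4.png')[170:260,215:335];b=cv2.imread('pics/side4.png')[170:260,230:350]
cv2.imwrite('pics/c4.png',np.vstack([cv2.resize(x,(400,300),interpolation=cv2.INTER_CUBIC) for x in (a,b)]))
E
```

```text
scene cap 201 z 0.0615 ctr [array([533. , -42.9]), array([61. , 53.4]), np.float64(2.4)] circ [532.8 -42.6]
scene collar 97 z 0.0925 ctr [array([629.6, -41. ]), array([38.2, 40.5]), np.float64(26.2)] circ [631.4 -41.2]
side cap 218 z 0.0645 ctr [array([533.6, -40.9]), array([60.1, 51.2]), np.float64(2.5)] circ [534.3 -39.6]
side collar 99 z 0.0955 ctr [array([630.3, -37.9]), array([40.3, 40. ]), np.float64(48.6)] circ [630.3 -38. ]
wrist cap 1839 z 0.0625 ctr [array([536.7, -39.9]), array([31.8, 37.9]), np.float64(1.8)] circ [539. -40.]
wrist collar 0
t 7.75 pos [491.23 -41.46  71.71] x [ 2.3e-03 -4.0e-04 -1.0e+00] jaw 91.57 q [-0.2   0.03  1.71  0.    1.41 -1.8 ] w 23.96
F [-0.95  0.1  -5.41] T [ 0.042  0.214 -0.028]
```

View pics/c4.png

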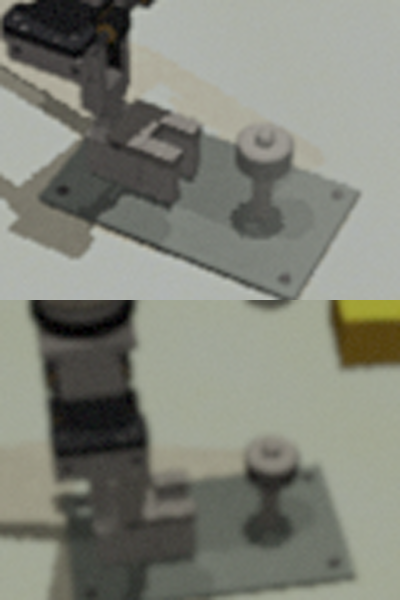

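View pics/wrist4.png

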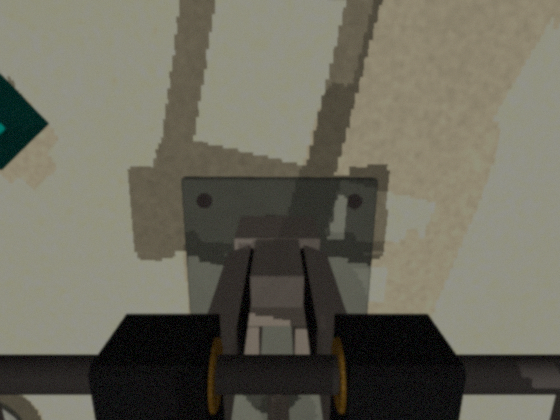

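{"method": "drive_tool", "body": {"commands": [[[0.004,0,0.02,0],[0.004,0,0.04,0],[0,0,0.06,0],[0,0,0.06,0],[0,0,0.04,0],[0,0,0.02,0],[0,0,0.02,0],[0,0,0.02,0],[0,0,0,0],[0,0,0,0]]]}}

```text
time: 8.75
tool_pos: [0.5601, -0.0393, 0.0684]
ee_rot: [2.861, 1.57, 2.888]
wrist_force: [-0.5, 0.1, -4.1]
width: 0.0232
```

```bash
python3 - <<'E'
from h import *
snap('scene','scene5.png');snap('side','side5.png')
st()
a=cv2.imread('pics/scene5.png')[170:260,215:335];b=cv2.imread('pics/side5.png')[170:260,230:350]
cv2.imwrite('pics/c5.png',np.vstack([cv2.resize(x,(400,300),interpolation=cv2.INTER_CUBIC) for x in (a,b)]))
E
```

```text
t 8.85 pos [560.01 -39.34  68.47] x [-3.e-04  1.e-04 -1.e+00] jaw 91.57 q [-0.17  0.18  1.54  0.    1.42 -1.77] w 23.98
F [ 0.07 -0.31 -3.64] T [-0.061  0.125 -0.039]
```

View pics/c5.png

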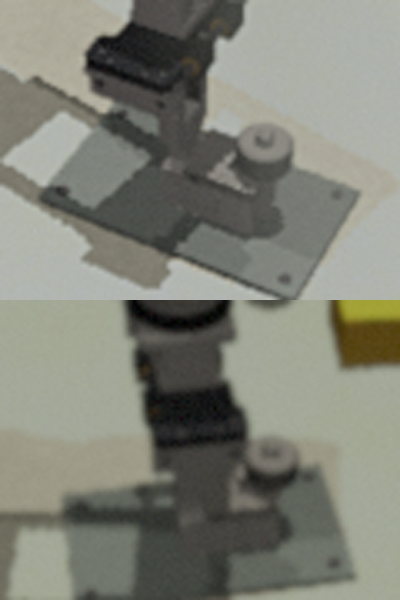

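{"method": "drive_tool", "body": {"commands": [[[0,0,0.016,0],[0,0,0.016,0],[0,0,0.016,0],[0,0,0.012,0],[0,0,0,0],[0,0,0,0]]]}}

```text
time: 9.45
tool_pos: [0.5754, -0.0389, 0.0684]
ee_rot: [2.756, 1.57, 2.783]
wrist_force: [0.3, -0.9, -4.0]
width: 0.0234
```

{"method": "drive_tool", "body": {"commands": [[[0,0,0.006,0],[0,0,0.006,0],[0,0,0,0]]]}}

```text
time: 9.75
tool_pos: [0.5785, -0.0389, 0.0685]
ee_rot: [0.177, 1.571, 0.204]
wrist_force: [0.2, 0.5, -3.8]
width: 0.0241
```

{"method": "drive_tool", "body": {"commands": [[[0,0,0.004,0],[0,0,0,0]]]}}

```text
time: 9.95
tool_pos: [0.5795, -0.0388, 0.0685]
ee_rot: [0.258, 1.571, 0.286]
wrist_force: [0.5, 0.4, -4.4]
width: 0.0237
```

{"method": "drive_tool", "body": {"commands": [[[0,0,0.004,0],[0,0,0,0]]]}}

```text
time: 10.15
tool_pos: [0.5797, -0.0388, 0.0684]
ee_rot: [3.094, 1.569, 3.121]
wrist_force: [-1.8, -1.2, -2.4]
width: 0.024
```

{"method": "drive_tool", "body": {"commands": [[[0,0,0.004,0],[0,0,0,0]]]}}

```text
time: 10.35
tool_pos: [0.5798, -0.0388, 0.0684]
ee_rot: [3.108, 1.567, 3.136]
wrist_force: [-5.1, 0.7, -1.2]
width: 0.024
```

It touched home at x≈0.5797, with Fx at -5 N. Now I'll set it down.

{"method": "drive_tool", "body": {"commands": [[[0.002,0,0,0],[0.002,0,0,0],[0,0,0,0]]]}}

```text
time: 10.65
tool_pos: [0.5798, -0.0388, 0.0679]
ee_rot: [3.122, 1.567, -3.134]
wrist_force: [-6.8, 0.3, -0.0]
width: 0.0237
```

{"method": "drive_tool", "body": {"commands": [[[0.002,0,0,0],[0,0,0,0]]]}}

```text
time: 10.85
tool_pos: [0.5798, -0.0388, 0.0678]
ee_rot: [3.132, 1.567, -3.124]
wrist_force: [-6.9, 0.2, 2.4]
width: 0.0236
```

{"method": "drive_tool", "body": {"commands": [[[0,0,0,0],[0,0,0,0],[0,0,0,0],[-0.02,0,0,0],[-0.1,0,0,0],[-0.12,0,0,0],[-0.12,0,0,0],[0,0,0,0],[0,0,0,0]]], "grip": 0.45}}

```text
time: 11.75
tool_pos: [0.582, -0.0388, 0.1579]
ee_rot: [-0.121, 1.568, -0.093]
wrist_force: [-0.5, -0.9, 0.1]
width: 0.0423
```

```bash
python3 - <<'E'
from h import *
for n in ['scene','side','wrist']:
    s=snap(n,n+'6.png')
    W=cloud(s);P=W.reshape(-1,3);P=P[np.isfinite(P[:,0])]
    T=P[(abs(P[:,0]-.58)<.025)&(abs(P[:,1]+.04)<.03)&(P[:,2]>.09)&(P[:,2]<.102)]
    if len(T)>10: print(n,'tab',len(T),np.median(T[:,2]),cv2.minAreaRect((T[:,:2]*1000).astype(np.float32)))
    T=P[(abs(P[:,0]-.63)<.03)&(abs(P[:,1]+.04)<.03)&(P[:,2]>.086)&(P[:,2]<.098)]
    if len(T)>10: print(n,'collar',len(T),np.median(T[:,2]),cv2.minAreaRect((T[:,:2]*1000).astype(np.float32)),cv2.minEnclosingCircle((T[:,:2]*1000).astype(np.float32)))
st([.6298,-.0374,.155],131.6)
a=cv2.imread('pics/scene6.png')[170:260,215:335];b=cv2.imread('pics/side6.png')[170:260,230:350];
cv2.imwrite('pics/c6.png',np.vstack([cv2.resize(x,(400,300),interpolation=cv2.INTER_CUBIC) for x in (a,b)]))
E
```

```text
scene tab 48 0.0933946834021468 ((579.2579345703125, -41.8422966003418), (15.138687133789062, 27.918075561523438), 2.4765589237213135)
scene collar 169 0.09223921967877391 ((630.4449462890625, -40.901390075683594), (43.621646881103516, 42.58143615722656), 36.40778732299805) ((628.5230712890625, -40.43299865722656), 23.566862106323242)
side tab 49 0.09629724416422458 ((579.362548828125, -38.74624252319336), (15.535712242126465, 27.18649673461914), 1.2791342735290527)
side collar 148 0.09491580678162209 ((629.3988037109375, -38.695465087890625), (41.38461685180664, 41.12031173706055), 25.408580780029297) ((629.2112426757812, -36.658241271972656), 23.167205810546875)
wrist tab 860 0.09500550877014315 ((579.5625, -38.198036193847656), (16.20452117919922, 23.521114349365234), 1.7735551595687866)
wrist collar 2389 0.09336424737909416 ((629.5262451171875, -36.4478759765625), (43.3966064453125, 43.545047760009766), 65.86337280273438) ((629.7952270507812, -36.55784225463867), 22.234081268310547)
t 11.9 pos [580.36 -38.59 154.88] x [-3.4e-03  7.0e-04 -1.0e+00] jaw 91.58 q [-0.16  0.17  1.37  0.    1.6  -1.76] w 42.6
F [-0.06 -0.   -0.95] T [ 0.02   0.037 -0.06 ]
shift mm [-0.3 -0.2 49.5] frac [-0.0012 -0.0007  0.1978]
turn deg -40.02 frac -0.1112 rows 4.659049945834253
```

View pics/c6.png

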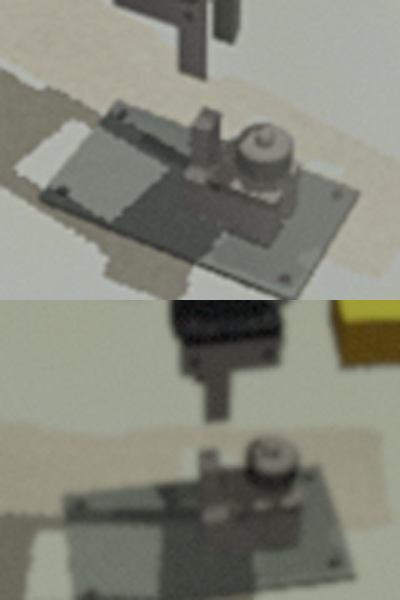

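View pics/wrist6.png

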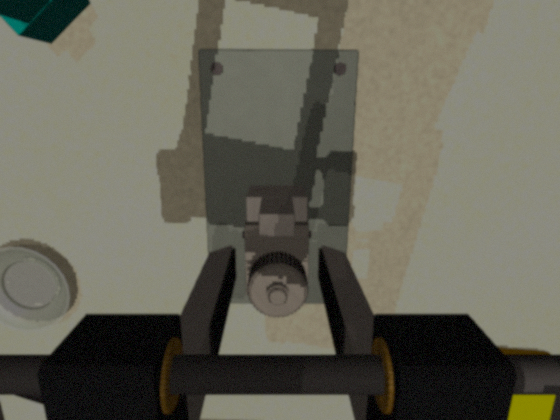

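Gauge released and home: in the wrist view the tab at (276,212) sits 50.1 mm from the collar centre at (278,285). Now I'll move over the collar.

{"method": "drive_tool", "body": {"commands": [[[0,0.001,0.04,0],[0,0,0.06,0],[0,0,0.06,0],[0,0,0.037,0],[0,0,0,-0.0222],[0,0,0,-0.0222],[0,0,0,-0.0222],[0,0,0,-0.0222],[0,0,0,-0.0222],[0.08,0,0,0],[0.1,0,0,0],[0,0,0,0],[0,0,0,0],[0,0,0,0]]], "grip": 0.58}}

```text
time: 13.3
tool_pos: [0.6314, -0.0373, 0.1133]
ee_rot: [-0.831, 1.569, -0.106]
wrist_force: [1.2, 0.7, -0.0]
width: 0.0542
```

```bash
python3 - <<'E'
from h import *
st([.6297,-.0371,.0725]);snap('wrist');st()
snap('wrist','w7.png');st()
E
```

```text
t 13.3 pos [631.43 -37.29 113.31] x [ 2.e-03 -2.e-04 -1.e+00] jaw 131.54 q [-0.15  0.3   1.3   0.    1.54 -2.44] w 54.24
F [ 1.16  0.65 -0.05] T [0.036 0.039 0.02 ]
shift mm [40.8  1.3 -1.2] frac [ 0.1632  0.0054 -0.0049]
t 13.35 pos [631.58 -37.28 113.64] x [ 2.7e-03 -3.0e-04 -1.0e+00] jaw 131.54 q [-0.15  0.3   1.3   0.    1.54 -2.44] w 54.43
F [0.73 0.12 0.06] T [ 0.088  0.013 -0.076]
t 13.4 pos [631.57 -37.3  113.72] x [ 2.9e-03 -4.0e-04 -1.0e+00] jaw 131.54 q [-0.15  0.3   1.3   0.    1.53 -2.44] w 54.7
F [ 0.43 -0.05  0.66] T [ 0.045  0.003 -0.005]
```

View pics/w7.png

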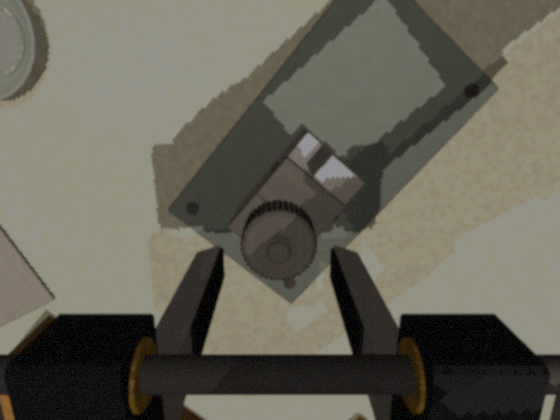

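The wrist view shows the collar at (278,243), centred between the fingers. I'll descend and grip.

{"method": "drive_tool", "body": {"commands": [[[0.06,0.005,-0.005,0],[0.06,0,0,0],[0.03,0,0,0],[0.013,0,0,0],[0,0,0,0],[0,0,0,0]]]}}

```text
time: 14.0
tool_pos: [0.629, -0.0371, 0.0714]
ee_rot: [-0.698, 1.57, 0.027]
wrist_force: [-0.0, 0.9, 0.5]
width: 0.0545
```

{"method": "drive_tool", "body": {"commands": [[[0,0,0,0],[0,0,0,0],[0,0,0,0],[0,0,0,0],[0,0,0,0]]], "grip": 0}}

```text
time: 14.5
tool_pos: [0.6297, -0.0376, 0.072]
ee_rot: [-1.058, 1.568, -0.333]
wrist_force: [2.0, -1.7, 1.3]
width: 0.0432
```

```bash
cat >> h.py <<'E'
def avg(n=8):
    A=[]
    for i in range(n):
        snap('wrist');o=robot.get_obs();A.append(np.r_[o['wrist_force'],o['wrist_torque'],o['joint_torque'][5],o['tool_pos']*1000])
    A=np.array(A);print('t',o['time'],'mean',A.mean(0).round(4));print('sd',A.std(0).round(4))
E
python3 - <<'E'
from h import *
st();avg(6)
E
```

```text
t 14.5 pos [629.69 -37.57  71.98] x [ 2.4e-03 -8.0e-04 -1.0e+00] jaw 131.53 q [-0.15  0.32  1.36 -0.    1.46 -2.44] w 43.19
F [ 2.02 -1.66  1.33] T [-0.275 -0.402  0.003]
t 14.8 mean [ 3.20040e+00 -3.03610e+00  1.68410e+00 -4.10600e-01 -5.50600e-01
 -1.03000e-02 -1.40000e-03  6.29686e+02 -3.75724e+01  7.19391e+01]
sd [0.6235 0.8969 0.4013 0.0575 0.0825 0.041  0.0012 0.0143 0.0117 0.0213]
```

{"method": "drive_tool", "body": {"commands": [[[0.0028,0,0,0.0236],[0.0028,0,0,0.0236],[0.0028,0,0,0.0236],[0,0,0,0]]]}}

```text
time: 15.2
tool_pos: [0.6294, -0.0371, 0.0697]
ee_rot: [-0.312, 1.569, -0.032]
wrist_force: [3.2, -2.4, 2.2]
width: 0.0434
```

```bash
python3 - <<'E'
from h import *
st();avg(3)
E
```

```text
t 15.2 pos [629.41 -37.1   69.74] x [ 1.7e-03 -1.0e-04 -1.0e+00] jaw 106.06 q [-0.15  0.32  1.36  0.    1.45 -2.  ] w 43.44
F [ 3.22 -2.38  2.17] T [-0.317 -0.605 -0.053]
t 15.35 mean [ 3.683400e+00 -2.152600e+00  3.258700e+00 -3.200000e-01 -6.689000e-01
 -3.990000e-02  2.910000e-02  6.294204e+02 -3.710180e+01  6.973990e+01]
sd [0.6091 0.5344 0.6372 0.0309 0.016  0.0525 0.08   0.0018 0.0035 0.0123]
```

{"method": "drive_tool", "body": {"commands": [[[0.0028,0,0,0.0236],[0.0028,0,0,0.0236],[0.0028,0,0,0.0236],[0.0028,0,0,0.0236],[0,0,0,0]]]}}

```text
time: 15.85
tool_pos: [0.6294, -0.0364, 0.0669]
ee_rot: [0.873, 1.569, 0.562]
wrist_force: [3.9, -0.0, 3.5]
width: 0.0434
```

```bash
python3 - <<'E'
from h import *
st();avg(3)
for n in ['scene','side']:
    snap(n,n+'8.png')
a=cv2.imread('pics/scene8.png')[170:260,215:335];b=cv2.imread('pics/side8.png')[170:260,230:350];
cv2.imwrite('pics/c8.png',np.vstack([cv2.resize(x,(400,300),interpolation=cv2.INTER_CUBIC) for x in (a,b)]))
E
```

```text
t 15.85 pos [629.44 -36.43  66.89] x [ 0.0017  0.0011 -1.    ] jaw 72.19 q [-0.15  0.33  1.37  0.    1.45 -1.41] w 43.41
F [ 3.94 -0.01  3.51] T [-0.005 -0.786 -0.111]
t 16.0 mean [ 4.890500e+00  6.189000e-01  3.604800e+00  5.990000e-02 -8.741000e-01
 -7.050000e-02  3.080000e-02  6.294286e+02 -3.641640e+01  6.687830e+01]
sd [0.0108 0.5427 0.3717 0.0327 0.0198 0.0196 0.0733 0.0121 0.0026 0.0304]
```

View pics/c8.png

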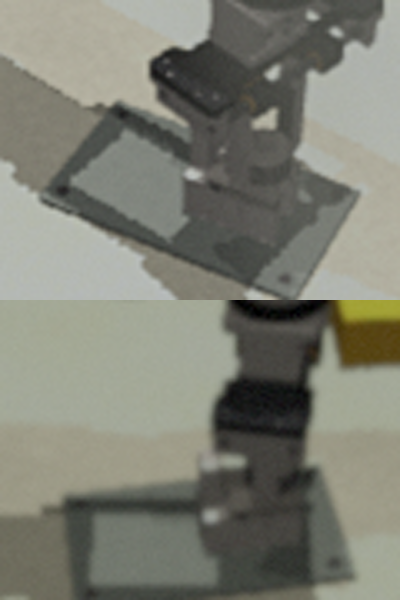

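{"method": "drive_tool", "body": {"commands": [[[0,0,0,0],[0,0,0,0],[0,0,0,0],[0,0,0,-0.0232],[0,0,0,-0.0232],[0,0,0,-0.0232],[0,0,0,-0.0232],[0,0,0,-0.0232],[0,0,0,-0.0232],[0,0,0,0],[0,0,0,0]]], "grip": 0.58}}

```text
time: 17.2
tool_pos: [0.628, -0.0371, 0.0655]
ee_rot: [2.448, 1.569, 3.006]
wrist_force: [0.4, 0.9, -0.3]
width: 0.0545
```

```bash
python3 - <<'E'
from h import *
st();avg(8);st([.6297,-.0364,.0675])
E
```

```text
t 17.2 pos [627.99 -37.06  65.52] x [-2.1e-03  3.0e-04 -1.0e+00] jaw 122.01 q [-0.15  0.33  1.37 -0.    1.45 -2.28] w 54.55
F [ 0.36  0.91 -0.27] T [ 0.094  0.039 -0.006]
t 17.6 mean [-1.380000e-01 -1.500000e-03 -1.817000e-01  6.980000e-02  3.110000e-02
 -1.830000e-02  8.000000e-03  6.285784e+02 -3.706480e+01  6.613040e+01]
sd [0.6807 0.5675 0.6376 0.0343 0.02   0.0232 0.0033 0.1909 0.0114 0.2077]
t 17.6 pos [628.78 -37.06  66.34] x [-0.e+00  1.e-04 -1.e+00] jaw 122.15 q [-0.15  0.33  1.37  0.    1.45 -2.28] w 54.62
F [ 1.12 -0.51  0.03] T [ 0.125  0.067 -0.038]
shift mm [-1.2  0.1  1.1] frac [-0.0046  0.0003  0.0045]
```

{"method": "drive_tool", "body": {"commands": [[[-0.004,0,0.0045,0],[0,0,0,0],[0,0,0,0]]]}}

```text
time: 17.9
tool_pos: [0.6298, -0.0365, 0.0674]
ee_rot: [-0.268, 1.571, 0.293]
wrist_force: [-0.4, 0.1, 0.1]
width: 0.0547
```

{"method": "drive_tool", "body": {"commands": [[[0,0,0,0],[0,0,0,0],[0,0,0,0],[0,0,0,0],[0,0,0,0]]], "grip": 0}}

```text
time: 18.4
tool_pos: [0.6302, -0.0371, 0.0674]
ee_rot: [-1.262, 1.569, -0.7]
wrist_force: [1.4, -3.2, -1.0]
width: 0.0431
```

```bash
python3 - <<'E'
from h import *
avg(8)
E
```

```text
t 18.8 mean [ 2.391400e+00 -3.481400e+00 -9.439000e-01 -5.940000e-01 -4.235000e-01
  9.800000e-03 -1.600000e-03  6.301209e+02 -3.703050e+01  6.744870e+01]
sd [0.7254 0.7604 0.6213 0.0842 0.065  0.0225 0.0014 0.0076 0.0151 0.016 ]
```

{"method": "drive_tool", "body": {"commands": [[[0.0014,0,0,0.0118],[0.0014,0,0,0.0118],[0.0014,0,0,0.0118],[0.0014,0,0,0.0118]]]}}

```text
time: 19.2
tool_pos: [0.63, -0.0369, 0.066]
ee_rot: [-0.965, 1.57, -0.703]
wrist_force: [2.0, -3.7, -1.2]
width: 0.0434
```

```bash
python3 - <<'E'
from h import *
st();avg(10)
E
```

```text
t 19.2 pos [630.04 -36.86  66.  ] x [ 7.e-04 -6.e-04 -1.e+00] jaw 105.01 q [-0.15  0.33  1.37 -0.    1.45 -1.98] w 43.36
F [ 1.97 -3.74 -1.22] T [-0.65  -0.419 -0.025]
t 19.7 mean [ 2.752500e+00 -4.347800e+00 -1.418100e+00 -7.356000e-01 -5.480000e-01
 -3.750000e-02  2.830000e-02  6.300459e+02 -3.685790e+01  6.603950e+01]
sd [0.4338 0.4468 0.4151 0.0218 0.0378 0.0227 0.107  0.0087 0.017  0.0207]
```

{"method": "drive_tool", "body": {"commands": [[[0.0014,0,0,0.0118],[0.0014,0,0,0.0118]]]}}

```text
time: 19.9
tool_pos: [0.6301, -0.0368, 0.0653]
ee_rot: [-0.671, 1.57, -0.556]
wrist_force: [2.7, -4.2, -0.2]
width: 0.0436
```

```bash
python3 - <<'E'
from h import *
avg(10)
E
```

```text
t 20.4 mean [ 2.748300e+00 -3.843400e+00 -1.076600e+00 -7.352000e-01 -5.501000e-01
 -2.110000e-02  2.640000e-02  6.300282e+02 -3.676120e+01  6.532860e+01]
sd [0.5444 0.2764 0.5463 0.0286 0.0219 0.0156 0.1031 0.005  0.0108 0.0186]
```

{"method": "drive_tool", "body": {"commands": [[[0.0014,0,0,0.0118],[0,0,0,0]]]}}

```text
time: 20.6
tool_pos: [0.63, -0.0367, 0.065]
ee_rot: [-0.543, 1.57, -0.5]
wrist_force: [3.9, -3.2, -0.4]
width: 0.0436
```

```bash
python3 - <<'E'
from h import *
avg(12)
E
```

```text
t 21.2 mean [ 3.117000e+00 -3.866700e+00 -1.509500e+00 -7.147000e-01 -5.617000e-01
 -2.810000e-02 -2.730000e-02  6.300242e+02 -3.672240e+01  6.498240e+01]
sd [0.5178 0.4678 0.5275 0.032  0.0295 0.0261 0.0167 0.012  0.012  0.0194]
```

{"method": "drive_tool", "body": {"commands": [[[0.0014,0,0,0.0118],[0,0,0,0]]]}}

```text
time: 21.4
tool_pos: [0.63, -0.0367, 0.0646]
ee_rot: [-0.394, 1.57, -0.424]
wrist_force: [2.8, -3.4, -1.3]
width: 0.0436
```

```bash
python3 - <<'E'
from h import *
avg(10)
E
```

```text
t 21.9 mean [ 2.739800e+00 -3.895600e+00 -1.324400e+00 -7.182000e-01 -5.719000e-01
 -3.700000e-02 -2.590000e-02  6.300236e+02 -3.668350e+01  6.463040e+01]
sd [0.5016 0.4053 0.4487 0.0347 0.0391 0.0267 0.018  0.012  0.0147 0.0112]
```

{"method": "drive_tool", "body": {"commands": [[[0.0014,0,0,0.0118],[0,0,0,0]]]}}

```text
time: 22.1
tool_pos: [0.63, -0.0367, 0.0643]
ee_rot: [-0.23, 1.57, -0.334]
wrist_force: [2.9, -3.4, -1.5]
width: 0.0435
```

```bash
python3 - <<'E'
from h import *
avg(10)
for n in ['scene','side']:
    snap(n,n+'9.png')
a=cv2.imread('pics/scene9.png')[190:250,260:320];b=cv2.imread('pics/side9.png')[195:255,270:330];
cv2.imwrite('pics/c9.png',np.hstack([cv2.resize(x,(400,400),interpolation=cv2.INTER_CUBIC) for x in (a,b)]))
E
```

```text
t 22.6 mean [ 2.918800e+00 -4.160500e+00 -9.578000e-01 -7.269000e-01 -5.826000e-01
 -3.560000e-02 -2.560000e-02  6.300283e+02 -3.663840e+01  6.428310e+01]
sd [0.3016 0.3794 0.4289 0.0352 0.0241 0.0306 0.0179 0.008  0.0189 0.0182]
```

View pics/c9.png

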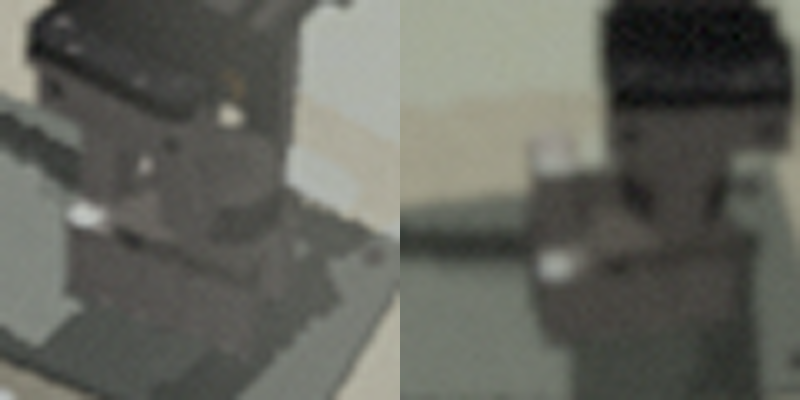

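The crops show the fingers on the collar with a thin gap still left under it. The joint-6 torque holds steady at about -0.026 N m, so it works as the feeler.

{"method": "drive_tool", "body": {"commands": [[[0.0014,0,0,0.0118],[0,0,0,0]]]}}

```text
time: 22.9
tool_pos: [0.63, -0.0366, 0.0639]
ee_rot: [0.054, 1.57, -0.124]
wrist_force: [3.1, -4.6, -1.1]
width: 0.0434
```

```bash
python3 - <<'E'
from h import *
avg(6)
E
```

```text
t 23.2 mean [ 3.069100e+00 -3.857100e+00 -1.190900e+00 -7.094000e-01 -6.215000e-01
 -2.710000e-02 -2.150000e-02  6.300384e+02 -3.659150e+01  6.393460e+01]
sd [0.5178 0.5005 0.3982 0.0212 0.0312 0.0318 0.0199 0.0075 0.0135 0.0092]
```

{"method": "drive_tool", "body": {"commands": [[[0.0014,0,0,0.0118],[0,0,0,0]]]}}

```text
time: 23.4
tool_pos: [0.63, -0.0365, 0.0636]
ee_rot: [0.187, 1.57, -0.064]
wrist_force: [3.2, -3.3, -0.9]
width: 0.0435
```

```bash
python3 - <<'E'
from h import *
avg(6)
E
```

```text
t 23.7 mean [ 3.427300e+00 -3.594500e+00 -1.109600e+00 -7.167000e-01 -6.406000e-01
 -1.030000e-02 -2.010000e-02  6.300502e+02 -3.654210e+01  6.359110e+01]
sd [0.3251 0.4464 0.3494 0.0169 0.0327 0.0234 0.0215 0.0113 0.0131 0.02  ]
```

```bash
cat >> h.py <<'E'
def tq(n=6):
    A=[]
    for i in range(n):
        snap('wrist');o=robot.get_obs();A.append([o['joint_torque'][5],o['wrist_torque'][2]])
    A=np.array(A);print(round(o['time'],2),'j6',A[:,0].round(4),'wTz',A[:,1].mean().round(3),'q6',o['joint_positions'][5].round(4),'z',(o['tool_pos'][2]*1000).round(2),o['wrist_force'].round(1))
E
```

{"method": "drive_tool", "body": {"commands": [[[0.0014,0,0,0.0118],[0,0,0,0]]]}}

```text
time: 23.9
tool_pos: [0.6301, -0.0365, 0.0632]
ee_rot: [0.298, 1.57, -0.028]
wrist_force: [3.5, -4.3, -1.7]
width: 0.0436
```

```bash
python3 -c "
from h import *
tq(8)"
```

```text
24.3 j6 [ 0.0228 -0.0227 -0.0302 -0.0314 -0.0315 -0.0316 -0.0316 -0.0316] wTz -0.029 q6 -1.3936 z 63.23 [ 4.3 -2.9 -0.6]
```

{"method": "drive_tool", "body": {"commands": [[[0.0014,0,0,0.0118],[0,0,0,0]]]}}

```text
time: 24.5
tool_pos: [0.6301, -0.0364, 0.063]
ee_rot: [0.465, 1.57, 0.065]
wrist_force: [3.0, -4.2, -1.9]
width: 0.0434
```

```bash
python3 -c "
from h import *
tq(8)"
```

```text
24.9 j6 [ 0.0125 -0.0375 -0.0464 -0.0476 -0.0477 -0.0477 -0.0476 -0.0476] wTz -0.031 q6 -1.3199 z 62.96 [ 4.4 -2.6 -1.1]
```

The settled joint-6 torque rose from a steady -0.0316 to -0.0476 N m, which means contact at about 3 N. A little more to snug it.

{"method": "drive_tool", "body": {"commands": [[[0.0008,0,0,0.007],[0,0,0,0]]]}}

```text
time: 25.1
tool_pos: [0.6301, -0.0364, 0.0629]
ee_rot: [0.57, 1.57, 0.126]
wrist_force: [3.6, -3.6, 0.1]
width: 0.0434
```

```bash
python3 -c "
from h import *
tq(8)"
```

```text
25.5 j6 [-0.021  -0.0287 -0.0145 -0.0123 -0.0122 -0.0122 -0.0122 -0.0122] wTz -0.009 q6 -1.2751 z 62.89 [ 3.1 -3.1 -0.3]
```

The settled torque fell to -0.012 N m, which looks like overshoot and relaxation. The force bound is still safe (≤14 N), so I'll take another small step to disambiguate.

{"method": "drive_tool", "body": {"commands": [[[0.0003,0,0,0.002],[0.0003,0,0,0.002],[0,0,0,0]]]}}

```text
time: 25.8
tool_pos: [0.6301, -0.0364, 0.0628]
ee_rot: [0.549, 1.57, 0.078]
wrist_force: [3.7, -3.4, 0.8]
width: 0.0433
```

```bash
python3 -c "
from h import *
tq(6);st()"
```

```text
26.1 j6 [0.0556 0.0494 0.0487 0.0487 0.0487 0.0487] wTz 0.055 q6 -1.2481 z 62.81 [ 3.3 -4.1  0.1]
t 26.1 pos [630.1  -36.43  62.81] x [ 1.e-03  1.e-04 -1.e+00] jaw 63.05 q [-0.15  0.33  1.37  0.    1.44 -1.25] w 43.59
F [ 3.33 -4.07  0.14] T [-0.607 -0.735  0.048]
```

{"method": "drive_tool", "body": {"commands": [[[-0.0003,0,0,-0.002],[-0.0003,0,0,-0.002],[0,0,0,0]]]}}

```text
time: 26.4
tool_pos: [0.6301, -0.0364, 0.0628]
ee_rot: [0.616, 1.57, 0.171]
wrist_force: [3.4, -2.9, 0.0]
width: 0.0429
```

```bash
python3 -c "
from h import *
tq(5)"
```

```text
26.65 j6 [-0.0048  0.0022  0.003   0.003   0.003 ] wTz -0.0 q6 -1.2731 z 62.85 [ 3.7 -4.1 -0.3]
```

{"method": "drive_tool", "body": {"commands": [[[-0.0002,0,0,-0.001],[0,0,0,0]]]}}

```text
time: 26.85
tool_pos: [0.6301, -0.0364, 0.0629]
ee_rot: [0.611, 1.57, 0.172]
wrist_force: [3.9, -3.0, -0.6]
width: 0.0432
```

```bash
python3 -c "
from h import *
tq(5)"
```

```text
27.1 j6 [-0.0177 -0.015  -0.0148 -0.0148 -0.0148] wTz -0.03 q6 -1.2794 z 62.88 [ 3.6 -3.4 -0.5]
```

The torque now winds elastically with the collar not moving, so it is gripped at an estimated 7–12 N. Releasing and withdrawing upward.

{"method": "drive_tool", "body": {"commands": [[[0,0,0,0],[0,0,0,0],[0,0,0,0],[0,0,0,0],[-0.02,0,0,0],[-0.06,0,0,0],[-0.12,0,0,0],[-0.16,0,0,0],[-0.16,0,0,0],[-0.06,0,0,0],[0,0,0,0],[0,0,0,0],[0,0,0,0]]], "grip": 0.6}}

```text
time: 28.4
tool_pos: [0.6285, -0.0363, 0.2044]
ee_rot: [-2.87, 1.565, 2.973]
wrist_force: [-1.2, 0.2, 0.4]
width: 0.0564
```

```bash
python3 - <<'E'
from h import *
st()
for n in ['scene','side','wrist']:
    s=snap(n,n+'10.png')
    W=cloud(s);P=W.reshape(-1,3);P=P[np.isfinite(P[:,0])]
    T=P[(abs(P[:,0]-.58)<.018)&(abs(P[:,1]+.04)<.03)&(P[:,2]>.09)&(P[:,2]<.102)]
    if len(T)>10: print(n,'tab',len(T),np.median(T[:,2]),cv2.minAreaRect((T[:,:2]*1000).astype(np.float32)))
    T=P[(abs(P[:,0]-.63)<.028)&(abs(P[:,1]+.04)<.028)&(P[:,2]>.078)&(P[:,2]<.09)]
    if len(T)>10: print(n,'collar',len(T),np.median(T[:,2]),cv2.minEnclosingCircle((T[:,:2]*1000).astype(np.float32)))
a=cv2.imread('pics/scene10.png')[180:255,245:320];b=cv2.imread('pics/side10.png')[185:260,260:335];
cv2.imwrite('pics/c10.png',np.hstack([cv2.resize(x,(400,400),interpolation=cv2.INTER_CUBIC) for x in (a,b)]))
E
```

```text
t 28.4 pos [628.49 -36.3  204.37] x [-5.4e-03  9.0e-04 -1.0e+00] jaw 64.79 q [-0.15  0.27  1.16  0.    1.72 -1.28] w 56.41
F [-1.2   0.24  0.41] T [ 0.027 -0.021  0.015]
scene tab 47 0.09386449557174037 ((578.6484375, -42.44942855834961), (24.52344512939453, 17.132015228271484), 87.46827697753906)
scene collar 141 0.0827616411786275 ((628.365234375, -40.16138458251953), 23.12657356262207)
side tab 51 0.0969643635911267 ((579.041259765625, -39.61284637451172), (15.341670036315918, 24.580781936645508), 0.9210641384124756)
side collar 133 0.08560675840566767 ((629.0057983398438, -38.78159713745117), 22.189664840698242)
wrist tab 681 0.09500646151252728 ((579.7742919921875, -38.185089111328125), (16.04470443725586, 24.023473739624023), 1.2039461135864258)
wrist collar 1732 0.0839254139724793 ((629.7952270507812, -36.372554779052734), 22.082664489746094)
```

View pics/c10.png

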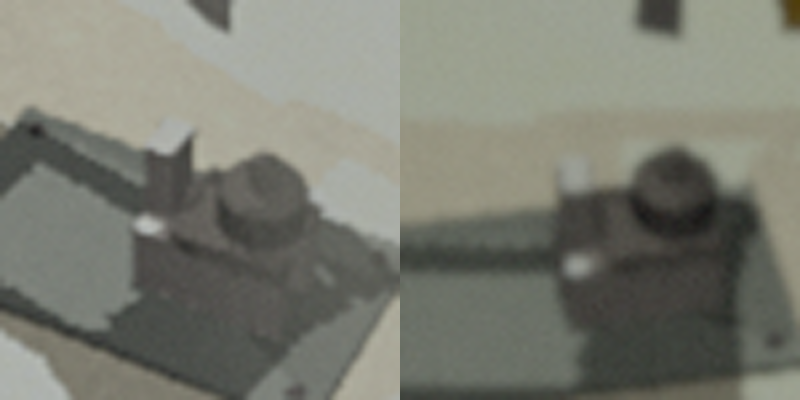

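View pics/wrist10.png

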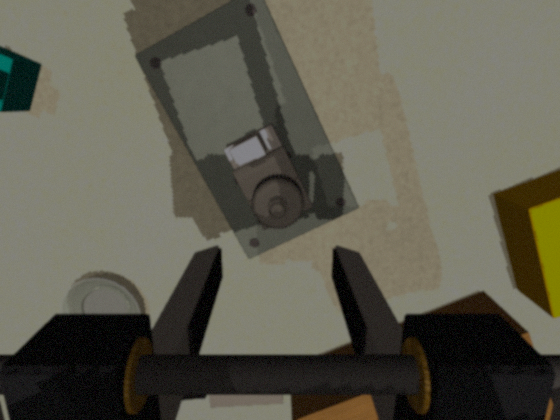

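View pics/scene10.png

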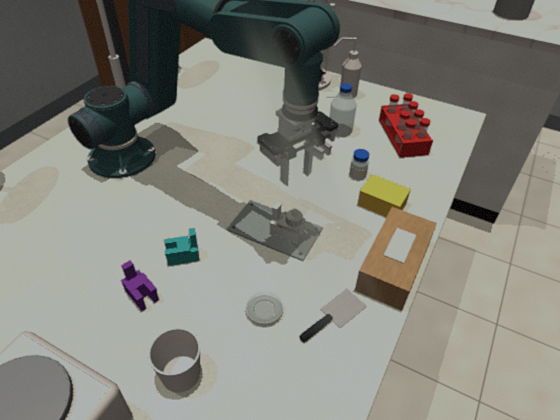

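The pictures show the collar at wrist (278,203) resting on the cap, with the gauge tab 50.1 mm behind the post. The other objects have not moved and the gripper is well clear. Handing in.

```bash
python3 -c "
from h import *
print(robot.close_job());print(robot.get_obs()['time'])"
```

```text
the job is handed in; nothing more can be done
None
the job is handed in; nothing more can be done
```

The tall gauge is standing on the base plate, fully home round the post. The collar is spun down onto its cap and released. I handed the job in at about 28.6 s and no verdict was reported.

- **Choosing the gauge:** the near grey block was the tall one, with its tab top at about 89 mm against about 75 mm for the far one.
- **Seating:** the gauge touched home with about 5–7 N along x, and I then set it down on the plate. The last wrist view put the tab 50.1 mm behind the collar's axis (nominal 50), with the tab top at its expected height.
- **Collar:** I lowered it about 9.4 mm in two strokes. The underside ended near 58 mm above the bench, which matches the cap height.
- **Nip force:** this is inferred, not measured. The holding torque rose from 0.032 to about 0.049 N m, which means at least 3.4 N on the cap. From the turn after that I estimate 7–12 N, and no more than 18 N on the worst reading.
- **What disagreed:** the torque signal was ambiguous near the end. It fell to -0.012, then swung to +0.049 N m. I read this as the fingers winding elastically on a collar that was not turning, and I did not run a separate check of the nip after letting go.
- **Surroundings:** the dish, tub and look-alikes look unmoved in the last scene view. The short gauge is hidden behind the gripper there, but the arm never went near it.

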